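# Check the whirler's stop button

## Robot

A 6-joint arm with a two-finger parallel gripper is mounted at the origin on the work surface. World frame = base frame: x ahead of the robot, y to its left, z up, the work surface at z = 0. Lengths are in m, angles in rad, forces in N, time in s.
With the tool pointing down it reaches from about 0.25 to 0.725 m from the base axis. Payload 4 kg.
Tool frame: the origin (TCP) lies on the centre line of the jaws, within the pads' length; the fingertips stand 14 mm ahead of it and the grasp point (between the pads) lies 5 mm behind it; z points along the fingers, x is the direction in which the jaws open and shut, and the axes are right-handed (so a half turn about z gives the same grasp; the last joint's range is limited). The gripper opens to 85 mm and grips with 20 to 120 N. Pads are 22 mm wide; open, the fingers measure 114 mm over their backs; the gripper's body (76 mm by 85 mm) begins 54 mm behind the grasp point. The pads swing forward as they close: fully open they stand 13 mm farther back than shut.
Start: joints at [1.167, 0.241, 0.005, 1.335, 0, 1.571], TCP at [0.196, 0.46, 0.245] pointing down, gripper open.
Joint ranges: [-2.72, 2.72], [-1.05, 1.87], [-1.09, 1.28], [-1.99, 2.15], [-1.42, 1.44], [-3.14, 3.14]. Speed limits (rad/s): [2.79, 2.79, 3.14, 3.14, 3.14, 3.14].

## Interface

Orientations are given as a unit quaternion [x, y, z, w].
In Python, from workcell import get_obs, optics, ticket gives the robot as it stands.
- The arm moves only by the shell command python3 -m inch 'ROWS'. ROWS is JSON, a list that holds one entry, the list of rows, each a list of 5 numbers: the finger opening in cm, from 0 to 8.54, then the shift along the tool's x, y, z in cm, then the turn about the tool's z in degrees. In form: [[[fingers, dx, dy, dz, roll], ...]]. A call has exactly 5 rows; each row is the pose to reach, as a shift and turn from the pose measured when the call began, along the tool's axes at that moment; what a row does not reach only later rows make up. A row lasts 1/8 s, in which the tool goes at most 62.5 mm and 10.7 degrees, less where a joint would pass 70% of its speed; a pose out of reach is approached as far as the arm can. A call with a gripper value outside its range is refused whole. The fingers move at their own pace and stop on an object; the grip force is fixed at half the most. Time passes only in rows, so rows that repeat a pose let the fingers close, or fill a call up. It gives the time, the measured TCP pose, the force and the opening at its end, in the units of the state.
- get_obs(): the state, without advancing time (a new reading comes with each control period).
- optics.camera(name): name is "scene" or "top"; returns (picture, depth): 480x640x3 uint8, red, green, blue; 480x640 float32, m along the optical axis (not along the pixel's ray), 0 where there is no reading.
- optics.camera_info(name): a dict with "vfov" (degrees; the focal length in pixels is half the picture's height over the tangent of half this angle, whatever the lens; pixels are square), "cx", "cy" (the principal point, pixels), "k1" (the pictures are not rectified: a ray, as slopes to the right and down, at radius r is drawn at 1 + k1 r^2 times it, then the intrinsics apply), "R" (3x3) and "t" (3): a world point X has camera coordinates R X + t. Camera axes: x right, y down, z forward; pixel columns grow to the right and rows downward; lengths in m; the calibration is good to about 2 mm. A picture is of the moment at which its call begins. camera_info takes no time and is no camera call.
- ticket.job_done(): hands the job in, once; it reports no verdict.
The state is a dict: "clock": time; "joint_pos": joint angles; "joint_vel": joint speeds; "tau": joint torques, N m; "eef_pos": TCP position; "tool_rot": TCP orientation; "ft_force": force on the tool from outside, world axes, zero at the start; "ft_torque": the same for the moment, N m; "grip_width": finger opening in m.
Only numpy, scipy, OpenCV 4.12 (cv2) and the standard library are available. Lean on these libraries where they do the work, as an engineer would, in place of code of your own. Each camera call takes 0.05 s, during which the arm holds its last target.

## Task

Check the latching stop button of the plaster whirler: push the red mushroom head straight in, all the way, so that it latches, and then push its grip bar round clockwise (seen from above) until the latch lets go and the head springs fully back out and turns back to rest. Use fingertips only, without pinching the bar or leaning hard on it; leave the green start button alone, and do not shift or lift anything else on the bench.

Things in the scene. Friction and masses are not known exactly. Their poses are not given: they have to be found in the camera images.
- stop_press (a joint): how far the red mushroom head is pushed straight down, m: 0 = fully out, 0.011 = fully in (hard stop). A spring pushes it up (3 N out, 6 N in). A hidden catch drops in between 0.008 and 0.009 (passing it slowly takes up to about 10 N) and keeps the head in at 0.007 to 0.0085 when let go. A damper (80 N s/m) slows it: it rises in about 0.5 s
- stop_twist (a joint): how far the head is turned clockwise seen from above, rad: 0 = rest, 1.0 = end stop. A spring (0.015 N m at rest, 0.075 at the end) turns it back to 0. With the head latched in, the catch lets go at about 0.45 to 0.75 and the head springs up by itself if nothing holds it down. White arrows on the dome show this sense
- bar_top (a point): centre of the flat top of the red grip bar across the head, on the head's upright axis; moves with the head. Head out: 128 mm above the work surface. Bar 64 mm long along this point's y, 11 mm thick along x (top 4 mm: 9 mm), standing 24 mm above the middle of the red dome, which is 72 mm across. z is up; at yaw 0, x points away from the robot, y to its left
- push_left (a point): centre of the upright face on the -x side of the bar's +y half, one of the two faces to push on to turn the head clockwise (this one is pushed towards the point's +x); 22 mm from the axis along the bar, 13 mm below the bar's top, moves with the head
- push_right (a point): the same on the +x side of the bar's -y half (pushed towards the point's -x)
- push_faces: the two faces (push_left and push_right) that are pushed to turn the head clockwise, each 25 mm long and 20 mm high, from 6 to 31 mm from the axis; origin on the head's axis, at the box's top with the head out
- back_faces: the two opposite faces of the bar, which a clockwise push never needs to touch; same origin and sizes
- stop_box: yellow box that carries the stop button, 110 x 110 x 60 mm high, fixed to the table, with a black collar 66 mm across and 12 mm high under the red dome; origin at the centre of its underside
- start_box: grey box of the start button, 80 x 80 x 60 mm, fixed; origin at the centre of its underside
- start (a joint): how far the green start button (30 mm across, on top of the grey box, its top 82 mm above the work surface) is pushed in, m: 0 = out, 0.006 = fully in; leave it at 0
- whirler: bench whirler: grey foot, aluminium disc 260 mm across carrying a cream plaster model, 190 mm high in all, fixed beyond the buttons; origin at the centre of its underside
- bowl: bystander: green plastic mixing bowl, 110 mm across, 55 mm high; loose, leave it where it is
- jar: bystander: amber glass jar with a steel lid, 56 mm across, 75 mm high; loose, leave it where it is
- cast: bystander: small cream plaster cast with two ridges, 60 x 40 mm, about 37 mm high; loose, leave it where it is
- brush: bystander: brush lying flat; loose, leave it where it is
- spatula: bystander: spatula lying flat; loose, leave it where it is
- weight: bystander: brass weight, 44 mm across, 35 mm high; loose, leave it where it is
- cup: bystander: white plastic cup, 70 mm across, 80 mm high; loose, leave it where it is
Mind the look-alikes: they are no part of the job. Leave any purple or yellow look-alike of the start_box alone.

How it is judged:
By the outcome, as a careful person would: the job done as asked, in the order asked, and still so for the second after the job is handed in, with the robot touching nothing.
It also fails if it takes over 42 s, if anything falls off the work surface, if the arm or the gripper's body presses on something with over 40 N, if the wrist force passes 120 N, or if a joint passes its speed limit or range.

## Working session

There is one attempt and no reset: what is moved stays moved. The work goes in short steps, Python scripts to look and compute and a shell command to move; the robot and the scene stay as the last step left them, time stands still between calls to the robot, and variables do not carry over. Pictures are saved under pics/ and viewed, and the job is handed in when it is done.

```bash
ls; mkdir -p pics
python3 - <<'E'
from workcell import get_obs, optics
import cv2,numpy as np
print(get_obs())
for n in("scene","top"):
    p,d=optics.camera(n); np.savez(f"pics/{n}0.npz",p=p,d=d)
    cv2.imwrite(f"pics/{n}0.png",p[:,:,::-1]); print(optics.camera_info(n))
E
```

```text
pics
{'clock': 0.0, 'joint_pos': array([ 1.16701329e+00,  2.41419191e-01,  3.75694102e-03,  1.33518592e+00,
       -2.07941401e-05,  1.57079961e+00]), 'joint_vel': array([-0.00181353, -0.00115758,  0.00093166,  0.00017178, -0.00088515,
        0.00078037]), 'tau': array([-6.60666083e-04, -3.72320223e+01,  2.52405685e+01,  1.68818113e-02,
       -3.65036078e-05, -1.21095735e-05]), 'eef_pos': array([0.19622682, 0.45925299, 0.24442229]), 'tool_rot': array([ 8.34536242e-01,  5.50952092e-01, -8.50437749e-04,  5.73912604e-04]), 'ft_force': array([0.81217859, 0.02154517, 0.01726951]), 'ft_torque': array([ 0.01113732, -0.03602776, -0.01719435]), 'grip_width': 0.08536015669350216}
{'vfov': 44.74853315024192, 'cx': 322.1956053481732, 'cy': 246.6595656559481, 'k1': -0.05416522891109079, 'R': array([[-0.64374895,  0.76518855,  0.00858901],
       [ 0.52899664,  0.45309618, -0.71754192],
       [-0.55294652, -0.4573733 , -0.69646236]]), 't': array([ 0.36826563, -0.21710295,  1.59651122])}
{'vfov': 56.3769646997346, 'cx': 320.4842033876061, 'cy': 232.7585578401045, 'k1': 0.02610813470157616, 'R': array([[ 0.01327104, -0.99986652, -0.00953032],
       [-0.98519954, -0.01144619, -0.1710288 ],
       [ 0.17089688,  0.01165899, -0.98521994]]), 't': array([-0.02125592,  0.56901241,  1.10425691])}
```

View pics/scene0.png

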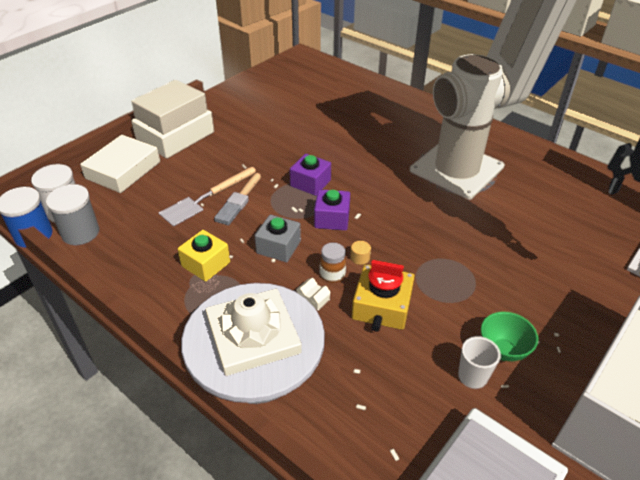

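View pics/top0.png

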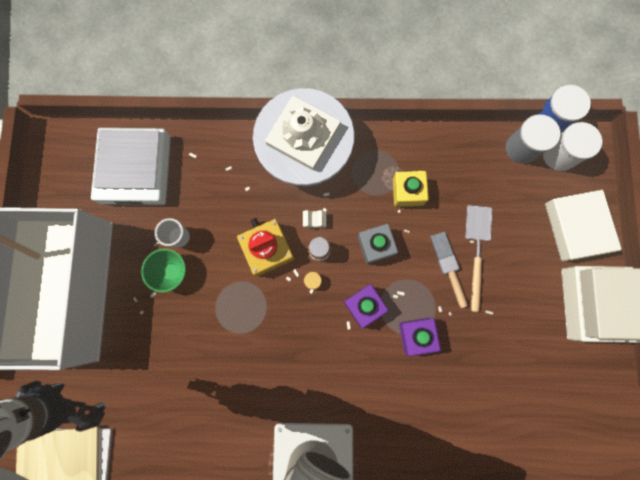

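```bash
cat > h.py <<'E'
import numpy as np,cv2
from workcell import optics
def K(n):
    i=optics.camera_info(n); f=240/np.tan(np.radians(i["vfov"]/2)); return i,f
def ray(n,u,v):
    i,f=K(n); x=(u-i["cx"])/f; y=(v-i["cy"])/f
    rd=np.hypot(x,y); r=rd
    for _ in range(30): r=rd/(1+i["k1"]*r*r)
    s=r/np.maximum(rd,1e-9); return i,np.stack([x*s,y*s,np.ones_like(x*s)],-1)
def at_z(n,u,v,z):
    i,d=ray(n,np.float64(u),np.float64(v)); c=-i["R"].T@i["t"]; w=d@i["R"]
    return c+w*((z-c[2])/w[...,2])[...,None]
def at_d(n,u,v,D):
    i,d=ray(n,np.float64(u),np.float64(v)); return (d*np.asarray(D)[...,None]-i["t"])@i["R"]
def cloud(n,dep,u0,u1,v0,v1):
    u,v=np.meshgrid(np.arange(u0,u1),np.arange(v0,v1)); return at_d(n,u,v,dep[v0:v1,u0:u1])
def proj(n,X):
    i,f=K(n); c=i["R"]@np.asarray(X)+i["t"]; x,y=c[:2]/c[2]; s=1+i["k1"]*(x*x+y*y)
    return np.array([i["cx"]+f*x*s,i["cy"]+f*y*s])
def crop(p,u0,u1,v0,v1,s,fn): cv2.imwrite(fn,cv2.resize(p[v0:v1,u0:u1,::-1],None,fx=s,fy=s,interpolation=cv2.INTER_CUBIC))
E
python3 - <<'E'
from h import *
for n,b in(("top",(225,305,210,285)),("scene",(340,430,245,335))):
    z=np.load(f"pics/{n}0.npz"); p,d=z["p"],z["d"]
    crop(p,*b,7 if n=="top" else 6,f"pics/{n}c.png")
    C=cloud(n,d,*b); q=p[b[2]:b[3],b[0]:b[1]].astype(int)
    red=(q[...,0]>110)&(q[...,1]<70)&(q[...,2]<70)
    R=C[red]; print(n,red.sum(),R.min(0),R.max(0))
    for lo,hi in((.118,.135),(.09,.112)):
        S=R[(R[:,2]>lo)&(R[:,2]<hi)]; print(lo,len(S),S.mean(0),np.median(S,0))
        if len(S)>3: 
            m=cv2.minAreaRect(S[:,:2].astype(np.float32)*1000); print(m)
            w,V=np.linalg.eigh(np.cov(S[:,:2].T)); print(V[:,1],np.sqrt(w), np.degrees(np.arctan2(V[1,1],V[0,1])))
    yel=(q[...,0]>120)&(q[...,1]>80)&(q[...,2]<70)&(abs(C[...,2]-.06)<.006); Y=C[yel]
    print("yel",len(Y),cv2.minAreaRect(Y[:,:2].astype(np.float32)*1000),np.median(Y[:,2]))
E
```

```text
top 393 [0.49886064 0.09366518 0.06556211] [0.56167587 0.15838424 0.13284676]
0.118 121 [0.53185386 0.12663188 0.12674147] [0.531707   0.12694815 0.12716201]
((532.763427734375, 127.52488708496094), (11.915355682373047, 61.738948822021484), 25.512758255004883)
[-0.43122149  0.9022461 ] [0.00308152 0.01789821] 115.54510421673513
0.09 262 [0.52551171 0.12330308 0.10058295] [0.52290957 0.12181219 0.10085953]
((527.4795532226562, 124.13218688964844), (58.01356506347656, 66.83702087402344), 32.31435775756836)
[-0.71137933  0.70280826] [0.01618348 0.01765893] 135.34725254117748
yel 163 ((533.2717895507812, 126.03812408447266), (110.16576385498047, 104.74745178222656), 24.757518768310547) 0.05963580021832744
scene 1067 [ 0.30689026 -0.00584187 -0.00723712] [1.23470266 0.54677748 0.95296646]
0.118 188 [0.53255633 0.13413798 0.12408506] [0.53287072 0.13486295 0.12457636]
((531.801513671875, 133.0072784423828), (15.377739906311035, 63.76559829711914), 28.119808197021484)
[-0.42586325  0.90478754] [0.00324209 0.01829193] 115.20531635860974
0.09 455 [0.54404407 0.13866606 0.09981286] [0.54344417 0.14078486 0.09947484]
((545.1585693359375, 136.9647674560547), (42.1314697265625, 67.50057220458984), 21.52446746826172)
[-0.39772515  0.91750461] [0.01042189 0.01898248] 113.43604355035426
yel 975 ((532.2225341796875, 133.33438110351562), (112.55863189697266, 110.07325744628906), 25.274383544921875) 0.05789154918507492
```

```bash
ls -la pics
```

```text
total 5732
drwxr-xr-x 2 agent agent    4096 Dec  7 16:12 .
drwxr-xr-x 3 agent agent    4096 Dec  7 16:12 ..
-rw-r--r-- 1 agent agent 2150890 Dec  7 16:11 scene0.npz
-rw-r--r-- 1 agent agent  522852 Dec  7 16:11 scene0.png
-rw-r--r-- 1 agent agent  287865 Dec  7 16:12 scenec.png
-rw-r--r-- 1 agent agent 2150890 Dec  7 16:11 top0.npz
-rw-r--r-- 1 agent agent  467840 Dec  7 16:11 top0.png
-rw-r--r-- 1 agent agent  263484 Dec  7 16:12 topc.png
```

View pics/topc.png

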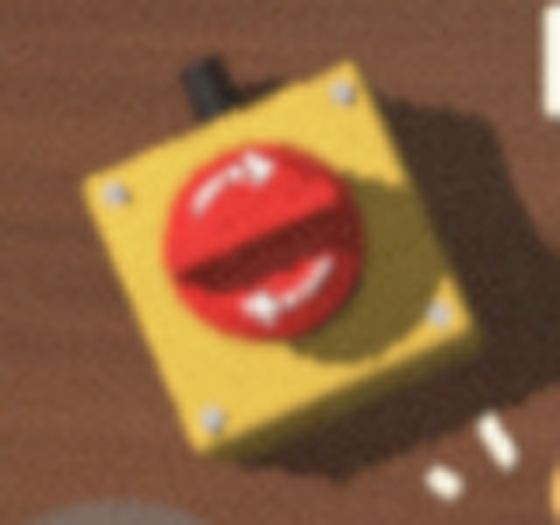

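View pics/scenec.png

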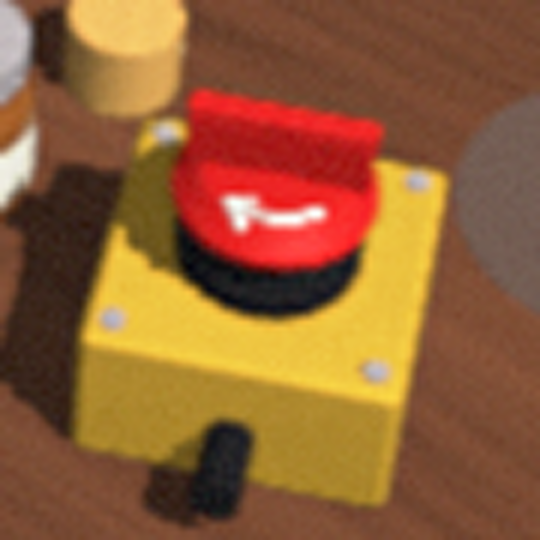

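```bash
python3 -m inch '[[[0,-1.8,4.6,0,3],[0,-3.6,9.2,0,6],[0,-5.5,14,0,10],[0,-7.3,18.6,0,10],[0,-8.7,22.3,0,10]]]'; python3 -c "
from workcell import get_obs
o=get_obs();print(o)"
```

```text
clock: 0.72
eef_pos: [0.368, 0.29, 0.2443]
tool_rot: [0.88, 0.476, -0.001, 0.001]
ft_force: [0.9, 0.1, 0.1]
grip_width: -0.0001
{'clock': 0.725, 'joint_pos': array([ 6.68022745e-01,  1.80788560e-01, -7.36508350e-02,  1.31880420e+00,
       -9.97093500e-04,  1.24733140e+00]), 'joint_vel': array([-0.66577344,  0.06377337,  0.07724191,  0.00985151,  0.00267149,
       -0.66159041]), 'tau': array([  2.24879868, -35.01879573,  24.57645893,   0.21384831,
        -0.06676163,   0.52500973]), 'eef_pos': array([0.36801572, 0.29001176, 0.24428754]), 'tool_rot': array([ 8.79614062e-01,  4.75686195e-01, -1.12005642e-03,  7.00931476e-04]), 'ft_force': array([0.85389751, 0.07682966, 0.10192686]), 'ft_torque': array([-0.0304935 ,  0.02708394,  0.01401458]), 'grip_width': -7.833865464814953e-05}
```

```bash
python3 -m inch '[[[0,-1,5,0,-10],[0,-2,10,0,-20],[0,-3,15,2,-30],[0,-4,20,4,-40],[0,-4.4,22.5,5.4,-50]]]'; python3 -c "
from workcell import get_obs
o=get_obs();print(o['joint_pos'],o['eef_pos'],o['tool_rot'])"
```

```text
clock: 1.35
eef_pos: [0.5331, 0.1276, 0.1888]
tool_rot: [0.595, 0.804, -0.002, -0.0]
ft_force: [-0.2, -0.2, -0.3]
grip_width: 0.0002
[ 0.23607387  0.36774872  0.03210555  1.23882081 -0.00219377 -0.06022164] [0.5330554  0.12757829 0.18875645] [ 5.94984778e-01  8.03734128e-01 -2.11007502e-03 -3.37106634e-04]
```

```bash
python3 -m inch '[[[0,0,0,0,-10],[0,0,0,0,-20],[0,0,0,0,-30],[0,0,0,0,-40],[0,0,0,0,-50]]]'
python3 - <<'E'
from workcell import get_obs
from h import *
o=get_obs();print(o['joint_pos'],o['eef_pos'],o['tool_rot'])
for n,b in(("top",(190,330,170,310)),("scene",(320,450,190,340))):
    p,d=optics.camera(n); np.savez(f"pics/{n}1.npz",p=p,d=d); crop(p,*b,4,f"pics/{n}1.png")
    q=o['eef_pos']-[0,0,-.0]; t=o['eef_pos']-[0,0,.014]
    print(n,"tip",proj(n,t),"tcp",proj(n,q),(proj(n,t)-[b[0],b[2]])*4)
E
```

```text
clock: 1.98
eef_pos: [0.5326, 0.1275, 0.1881]
tool_rot: [0.197, 0.98, -0.002, -0.002]
ft_force: [0.0, 0.5, -0.5]
grip_width: -0.0
[ 0.23603551  0.36835352  0.0313246   1.23881858 -0.00221518 -0.93868118] [0.53264257 0.12745099 0.18813583] [ 0.19674435  0.98045094 -0.00206706 -0.00182554]
top tip [257.86650441 238.44522137] tcp [256.95258874 237.4621452 ] [271.46601765 273.78088548]
scene tip [386.769343   245.34157479] tcp [387.39689545 240.06986393] [267.07737202 221.36629914]
```

View pics/top1.png

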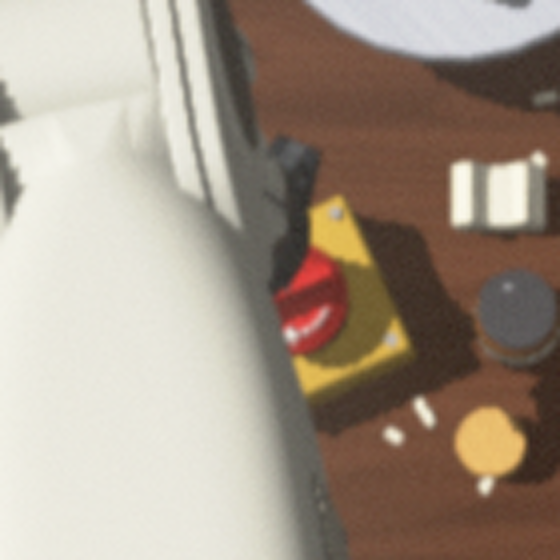

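View pics/scene1.png

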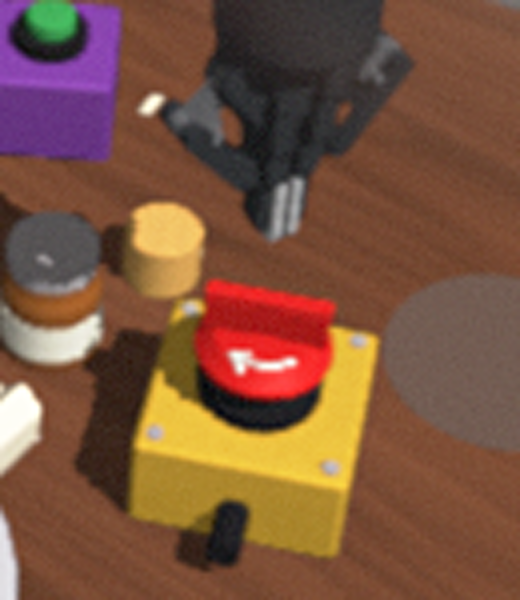

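Run:
```python
from workcell import get_obs
from h import *
from scipy.spatial.transform import Rotation as Ro
o=get_obs();M=Ro.from_quat(o['tool_rot']).as_matrix();e=o['eef_pos']
n="scene";z=np.load("pics/scene1.npz")
for dz in(.014,.0,-.010):
    X=e+M@[0,.011,dz]; X2=e+M@[0,-.011,dz];print(dz,(proj(n,X)-[320,190])*4,(proj(n,X2)-[320,190])*4,X)
crop(z["p"],370,410,215,260,13,"pics/s2.png")
for u,v in((390,240),(390,245),(393,240),(391,247)): print(u,v,z["p"][v,u],at_d(n,u,v,z["d"][v,u]))
X=e+M@[0,.011,.014];print((proj(n,X)-[370,215])*13)
```

```text
0.014 [279.06132083 235.66664649] [255.22510191 207.07464786] [0.53694326 0.13756198 0.1741302 ]
0.0 [281.7009193  214.68308968] [257.62105182 186.10045861] [0.53700256 0.13760784 0.18813   ]
-0.01 [283.61360622 199.46608212] [259.35683063 170.89352537] [0.53704492 0.1376406  0.19812985]
390 240 [159 159 159] [0.53826081 0.13643997 0.19791735]
390 245 [146 145 145] [0.54002241 0.13881652 0.18759663]
393 240 [152 151 152] [0.53265768 0.13964146 0.19585818]
391 247 [107 108 107] [0.53602423 0.13919601 0.17960179]
[256.94929271 440.9166011 ]
```

View pics/s2.png

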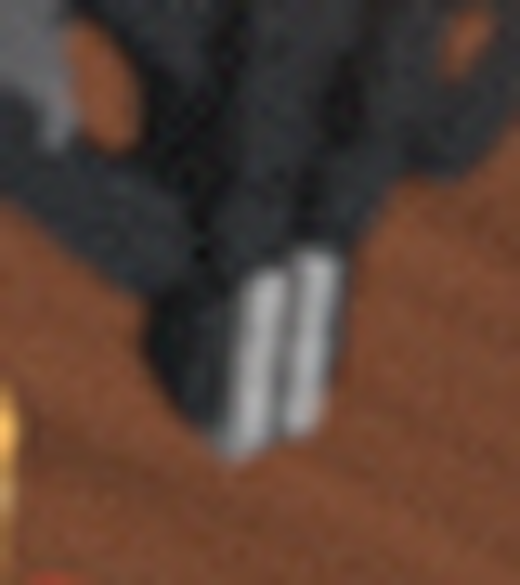

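```bash
cat > ov.py <<'E'
from h import *
import sys
cx,cy,yaw=map(float,sys.argv[1:4])
c,s=np.cos(np.radians(yaw)),np.sin(np.radians(yaw))
W=lambda x,y,z:np.array([cx+c*x-s*y,cy+s*x+c*y,z])
for n,b,k in(("top",(222,302,210,285),9),("scene",(345,420,255,330),8)):
    p=np.load(f"pics/{n}0.npz")["p"][b[2]:b[3],b[0]:b[1],::-1]
    im=cv2.resize(p,None,fx=k,fy=k,interpolation=cv2.INTER_CUBIC)
    def poly(P,col): cv2.polylines(im,[np.array([(proj(n,q)-[b[0],b[2]]+.5)*k-.5 for q in P]).round().astype(np.int32)],True,col,1)
    poly([W(x,y,.06) for x,y in((-.055,-.055),(.055,-.055),(.055,.055),(-.055,.055))],(0,255,0))
    poly([W(x,y,.128) for x,y in((-.0045,-.032),(.0045,-.032),(.0045,.032),(-.0045,.032))],(255,255,0))
    cv2.imwrite(f"pics/ov_{n}_{sys.argv[4]}.png",im)
E
python3 ov.py .5328 .130 25.3 a
```

```text
(no output)
```

View pics/ov_top_a.png

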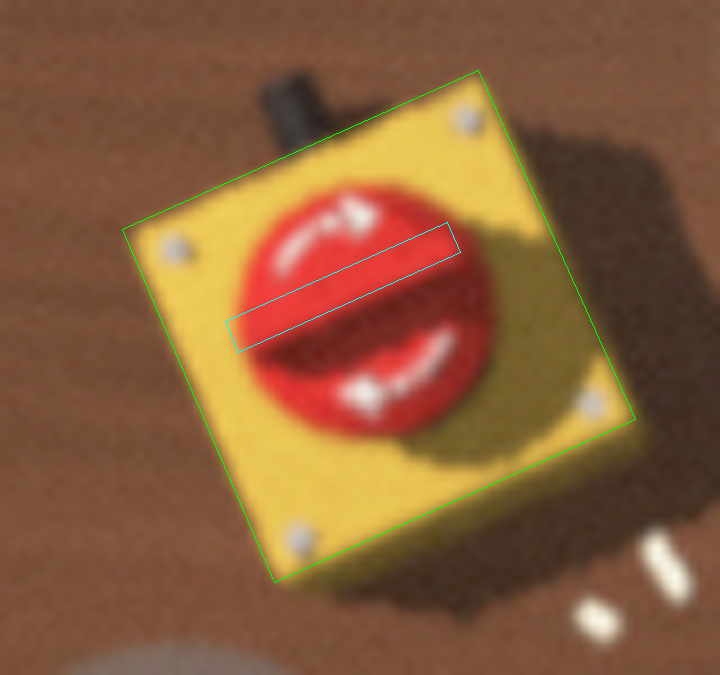

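View pics/ov_scene_a.png

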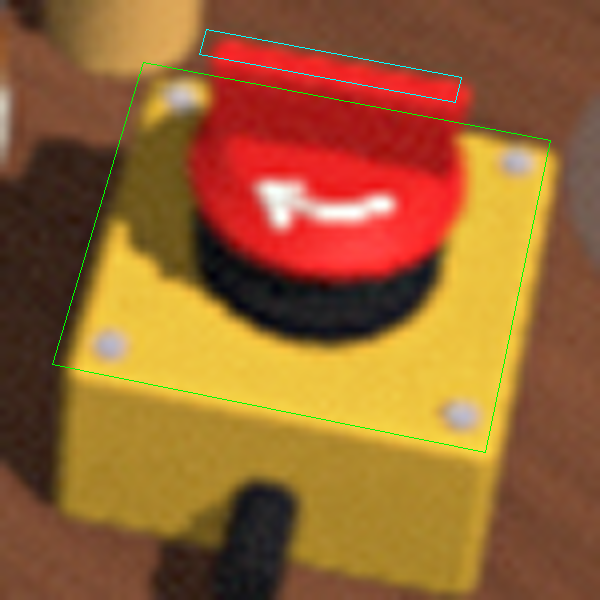

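```bash
python3 -m inch '[[[0,0,0.1,1,-6],[0,0,0.2,2,-12],[0,0,0.3,3,-18],[0,0,0.3,3.8,-18],[0,0,0.3,3.9,-18]]]'
python3 - <<'E'
from workcell import get_obs
from h import *
o=get_obs();print(o['eef_pos'],o['tool_rot'],o['ft_force'])
n="scene";p,d=optics.camera(n); np.savez(f"pics/{n}2.npz",p=p,d=d); crop(p,350,420,225,300,8,f"pics/{n}2.png")
E
```

```text
clock: 2.7
eef_pos: [0.5331, 0.13, 0.1484]
tool_rot: [0.045, 0.999, -0.002, -0.003]
ft_force: [-0.3, -0.2, -1.0]
grip_width: -0.0002
[0.53313215 0.12997455 0.14838645] [ 0.0453143   0.99896673 -0.00196915 -0.0028669 ] [-0.32299439 -0.23999241 -1.02570414]
```

View pics/scene2.png

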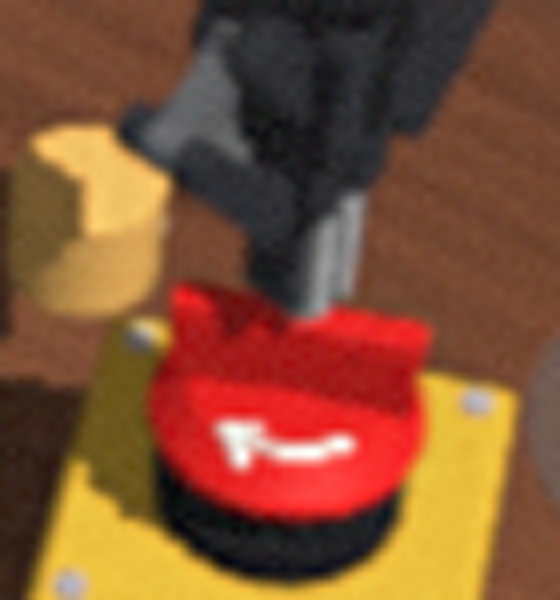

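```bash
python3 -m inch '[[[0,0,0,0.5,0],[0,0,0,0.8,0],[0,0,0,1.1,0],[0,0,0,1.35,0],[0,0,0,1.55,0]]]'
```

```text
clock: 3.38
eef_pos: [0.5338, 0.1301, 0.1343]
tool_rot: [0.045, 0.999, -0.002, -0.002]
ft_force: [-1.5, -0.8, 6.8]
grip_width: 0.0
```

```bash
python3 -m inch '[[[0,0,0,0.15,0],[0,0,0,0.25,0],[0,0,0,0.35,0],[0,0,0,0.4,0],[0,0,0,0.4,0]]]'
```

```text
clock: 4.0
eef_pos: [0.5339, 0.1301, 0.1314]
tool_rot: [0.045, 0.999, -0.001, -0.001]
ft_force: [-2.3, 0.1, 6.7]
grip_width: -0.0001
```

```bash
python3 -m inch '[[[0,0,0,0.04,0],[0,0,0,0.08,0],[0,0,0,0.12,0],[0,0,0,0.12,0],[0,0,0,0.12,0]]]'
```

```text
clock: 4.62
eef_pos: [0.5339, 0.1301, 0.1312]
tool_rot: [0.046, 0.999, -0.001, -0.001]
ft_force: [-2.3, -1.0, 5.6]
grip_width: 0.0003
```

```bash
python3 -m inch '[[[0,0,0,0.08,0],[0,0,0,0.14,0],[0,0,0,0.2,0],[0,0,0,0.25,0],[0,0,0,0.25,0]]]'
```

```text
clock: 5.25
eef_pos: [0.5342, 0.1302, 0.1309]
tool_rot: [0.046, 0.999, -0.001, 0.0]
ft_force: [-2.9, -0.9, 11.0]
grip_width: -0.0002
```

```bash
python3 -m inch '[[[0,0,0,-0.6,0],[0,0,0,-2,0],[0,0,0,-3.5,0],[4.4,0,0,-3.5,0],[4.4,0,0,-3.5,0]]]'
python3 - <<'E'
from workcell import get_obs
from h import *
o=get_obs();print(o['eef_pos'],o['tool_rot'],o['ft_force'],o['grip_width'])
n="scene";p,d=optics.camera(n); np.savez(f"pics/{n}3.npz",p=p,d=d); crop(p,340,420,215,315,6,f"pics/{n}3.png")
E
```

```text
clock: 5.88
eef_pos: [0.5341, 0.1302, 0.1659]
tool_rot: [0.046, 0.999, -0.001, 0.0]
ft_force: [0.7, 0.1, 0.1]
grip_width: 0.0358
[0.53414723 0.13023983 0.16585416] [ 4.58264852e-02  9.98948856e-01 -1.01613902e-03  2.88733693e-04] [0.66663557 0.1238254  0.06476385] 0.035773877634168456
```

View pics/scene3.png

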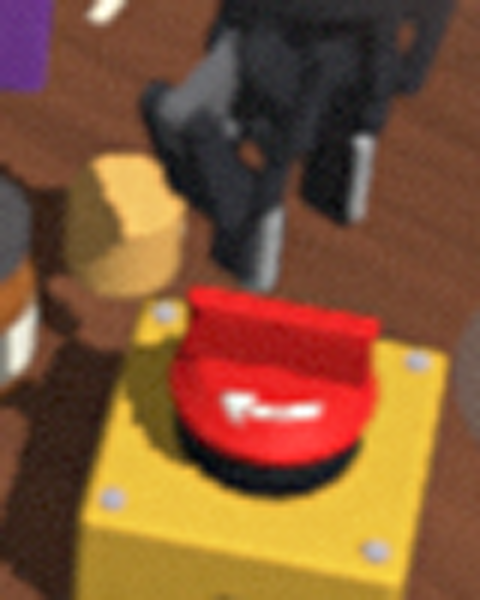

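```bash
python3 -m inch '[[[4.4,0,0,1,0],[4.4,0,0,2,0],[4.4,0,0,3,0],[4.4,0,0,4,0],[4.4,0,0,4.4,0]]]'
python3 - <<'E'
from workcell import get_obs
from h import *
o=get_obs();print(o['eef_pos'],o['tool_rot'],o['ft_force'],o['grip_width'])
n="scene";p,d=optics.camera(n); np.savez(f"pics/{n}4.npz",p=p,d=d); crop(p,340,420,225,315,7,f"pics/{n}4.png")
E
```

```text
clock: 6.55
eef_pos: [0.5333, 0.1299, 0.1204]
tool_rot: [0.046, 0.999, -0.001, -0.001]
ft_force: [-0.3, 0.1, -0.1]
grip_width: 0.0441
[0.53331355 0.12989031 0.12035597] [ 4.58572287e-02  9.98946647e-01 -1.38065532e-03 -8.97321169e-04] [-0.34335194  0.11259018 -0.11454596] 0.04409923413383617
```

View pics/scene4.png

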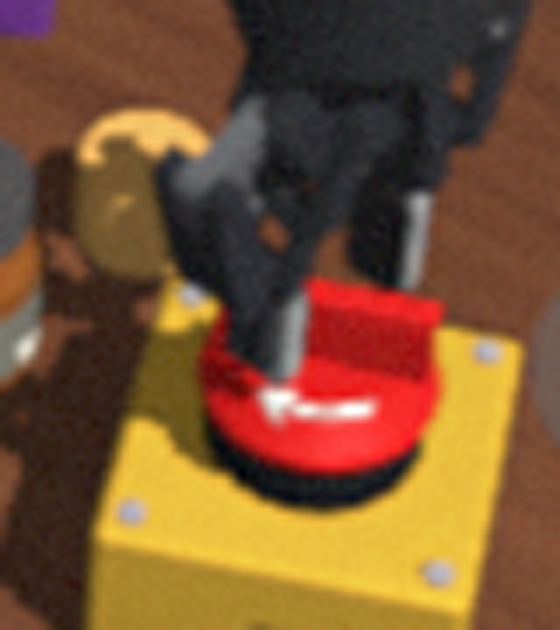

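```bash
python3 -m inch '[[[4.4,0,0,0,8],[4.4,0,0,0,15],[4.4,0,0,0,22],[4.4,0,0,0,28],[4.4,0,0,0,34]]]'
python3 - <<'E'
from workcell import get_obs
from h import *
o=get_obs();print(o['eef_pos'],o['tool_rot'],o['ft_force'],o['ft_torque'],o['grip_width'],o['joint_pos'][5])
n="scene";p,d=optics.camera(n); np.savez(f"pics/{n}5.npz",p=p,d=d); crop(p,340,420,225,315,7,f"pics/{n}5.png")
E
```

```text
clock: 7.22
eef_pos: [0.5329, 0.1295, 0.1204]
tool_rot: [0.338, 0.941, -0.002, -0.001]
ft_force: [-1.3, -0.9, 1.8]
grip_width: 0.0443
[0.53285789 0.12945692 0.12036944] [ 3.37578593e-01  9.41294585e-01 -2.16975821e-03 -7.00029564e-04] [-1.27495596 -0.85394551  1.79025396] [-0.26566097  0.31502195  0.08722056] 0.04431135386779137 -0.642268545518022
```

View pics/scene5.png

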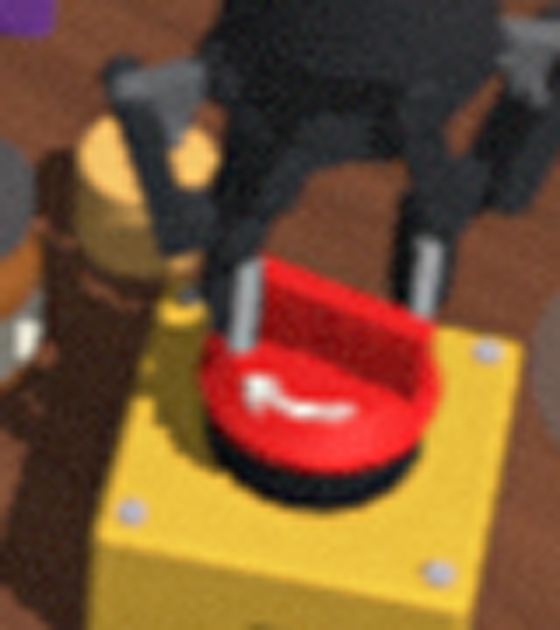

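```bash
python3 -m inch '[[[4.4,0,0,0,4],[4.4,0,0,0,8],[4.4,0,0,0,12],[4.4,0,0,0,16],[4.4,0,0,0,20]]]'
python3 - <<'E'
from workcell import get_obs
o=get_obs();print(o['eef_pos'],o['tool_rot'],o['ft_force'],o['ft_torque'],o['grip_width'],o['joint_pos'][5])
E
python3 -m inch '[[[4.4,0,0,0,3],[4.4,0,0,0,6],[4.4,0,0,0,9],[4.4,0,0,0,11],[4.4,0,0,0,11]]]'
python3 - <<'E'
from workcell import get_obs
from h import *
o=get_obs();print(o['eef_pos'],o['tool_rot'],o['ft_force'],o['ft_torque'],o['grip_width'],o['joint_pos'][5])
n="scene";p,d=optics.camera(n); np.savez(f"pics/{n}6.npz",p=p,d=d); crop(p,340,420,225,315,7,f"pics/{n}6.png")
E
```

```text
clock: 7.9
eef_pos: [0.5326, 0.1297, 0.1207]
tool_rot: [0.497, 0.868, -0.002, -0.001]
ft_force: [-2.4, -0.2, 1.1]
grip_width: 0.0441
[0.53259114 0.12971286 0.1206569 ] [ 4.97062860e-01  8.67711948e-01 -2.01556857e-03 -6.52810209e-04] [-2.38535349 -0.20290881  1.08206282] [0.06321652 0.34977186 0.04692661] 0.044055779992097796 -0.2904016688469367
clock: 8.52
eef_pos: [0.5324, 0.13, 0.1209]
tool_rot: [0.577, 0.816, -0.002, -0.001]
ft_force: [-2.8, 0.4, 2.7]
grip_width: 0.044
[0.53242595 0.13004528 0.12090356] [ 5.77447307e-01  8.16425569e-01 -1.84954702e-03 -6.90920522e-04] [-2.78585823  0.44334329  2.66920398] [0.26852315 0.53791418 0.06572853] 0.04403237936498273 -0.09930415726484813
```

View pics/scene6.png

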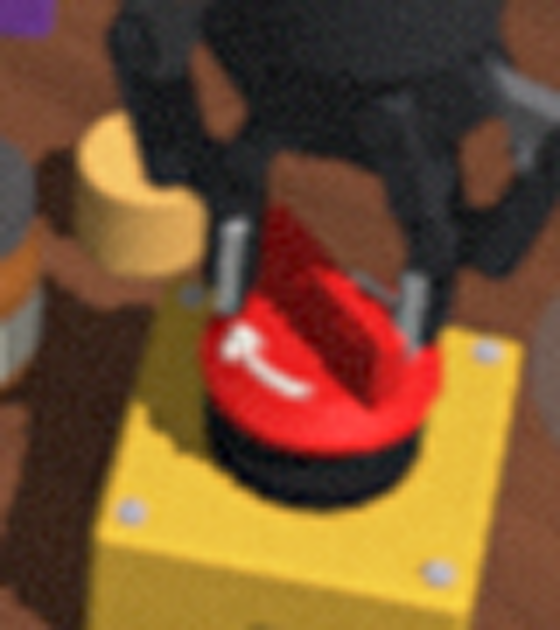

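```bash
python3 -m inch '[[[4.4,0,0,0,-6],[4.4,0,0,0,-12],[4.4,0,0,0,-20],[4.4,0,0,0,-28],[4.4,0,0,0,-36]]]'; python3 -m inch '[[[4.4,0,0,0,-10],[4.4,0,0,0,-20],[4.4,0,0,0,-28],[4.4,0,0,0,-28],[4.4,0,0,0,-28]]]'
python3 - <<'E'
from workcell import get_obs
from h import *
o=get_obs();print(o['eef_pos'],o['tool_rot'],o['ft_force'],o['ft_torque'],o['grip_width'],o['joint_pos'][5])
n="scene";p,d=optics.camera(n); np.savez(f"pics/{n}7.npz",p=p,d=d); crop(p,340,420,225,315,7,f"pics/{n}7.png")
E
```

```text
clock: 9.2
eef_pos: [0.5327, 0.13, 0.1207]
tool_rot: [0.294, 0.956, -0.002, -0.001]
ft_force: [-1.2, 0.7, 0.7]
grip_width: 0.044
clock: 9.82
eef_pos: [0.533, 0.1299, 0.1207]
tool_rot: [0.055, 0.998, -0.001, -0.001]
ft_force: [-0.2, 0.9, -0.3]
grip_width: 0.0438
[0.53303756 0.12986132 0.12074578] [ 0.05534602  0.99846574 -0.00135751 -0.00107252] [-0.2405219   0.89939715 -0.28639808] [-0.02431985 -0.05727113 -0.00554232] 0.04383687248227844 -1.2200338335007046
```

View pics/scene7.png

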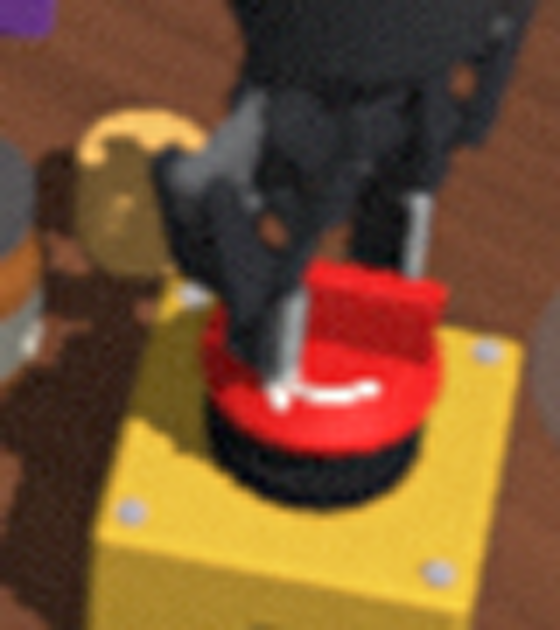

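Head is out and the bar is back near rest. Lift straight off and compare with the first picture.

```bash
python3 -m inch '[[[4.4,0,0,-1.5,0],[4.4,0,0,-4,0],[4.4,0,0,-7,0],[4.4,0,0,-10,0],[4.4,0,0,-10.5,0]]]'
python3 - <<'E'
from workcell import get_obs
from h import *
o=get_obs();print(o['eef_pos'],o['ft_force'],o['ft_torque'])
n="scene";p,d=optics.camera(n); np.savez(f"pics/{n}8.npz",p=p,d=d)
p0=np.load("pics/scene0.npz")["p"]; pics=[cv2.resize(q[245:325,345:420,::-1],None,fx=5,fy=5,interpolation=cv2.INTER_CUBIC) for q in(p0,p)]
cv2.imwrite("pics/cmp8.png",np.hstack(pics))
df=cv2.GaussianBlur(cv2.absdiff(p0,p).max(2),(5,5),0)>35
m=np.argwhere(df); print(df.sum(), m.min(0),m.max(0), df[262:335,345:425].sum())
for q in(p0,p):
    r=(q[...,0].astype(int)>110)&(q[...,1]<70)&(q[...,2]<70); r=r[255:300,345:420]; a=np.argwhere(r); print(r.sum(),a.mean(0))
cv2.imwrite("pics/scene8.png",p[...,::-1])
E
```

```text
clock: 10.5
eef_pos: [0.5349, 0.1305, 0.2293]
tool_rot: [0.055, 0.998, -0.0, 0.002]
ft_force: [0.4, 0.3, -0.5]
grip_width: 0.0439
[0.53487071 0.13051643 0.22932288] [ 0.38085261  0.33986563 -0.50346222] [-0.0389411  -0.02401538 -0.00577827]
26913 [  0 226] [268 639] 0
858 [17.34149184 41.22027972]
855 [17.47719298 41.54502924]
```

View pics/cmp8.png

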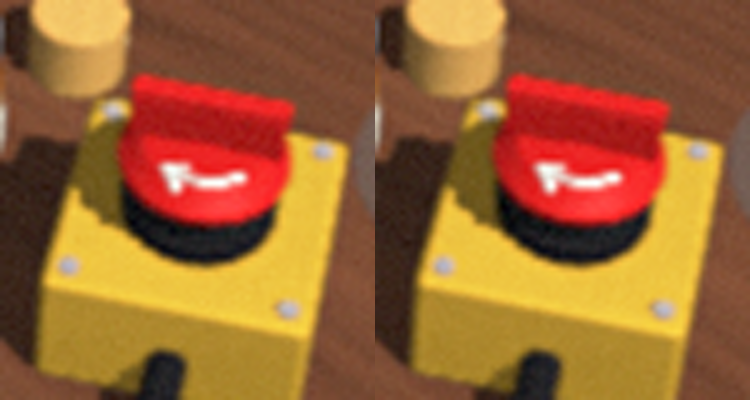

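View pics/scene8.png

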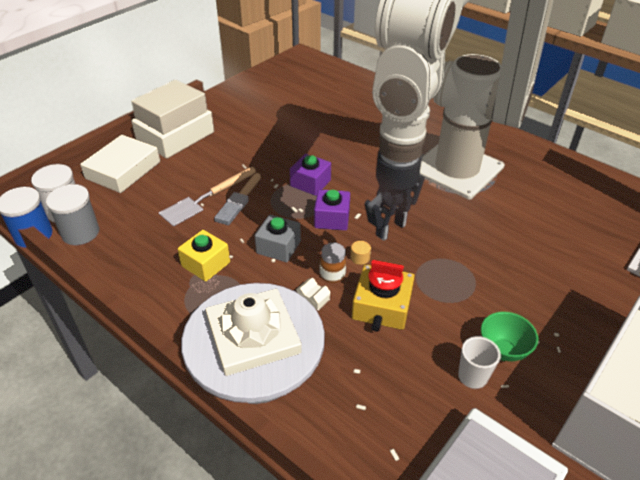

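The head at (385,275) looks the same as in the first picture, with the bar at rest and the head fully out. The bystanders have not moved and the gripper is clear at about (395,225).

```bash
python3 -c "
from workcell import ticket
print(ticket.job_done())"
```

```text
the job is handed in; nothing more can be done
None
```

The stop button latched, released and returned to rest, and I handed the job in at about 10.5 s on the robot's clock.

- **Pushing in:** I pressed the head straight down with closed fingertips to the hard stop. The highest reading was about 11 N. After I lifted off, the picture showed the head still down by about 8 mm, so it had latched.
- **Turning:** With the fingers 44 mm apart on either side of the bar, I turned it clockwise to an estimated 45° (about 0.8 rad). Readings stayed under 4 N. The catch let go and the head rose. I then turned back and lifted clear.
- **Last checks:** In the scene camera the head matches its first picture: nothing in a comparison around the button exceeded the threshold, and the red area's centre moved by less than half a pixel. The start button and loose items look unmoved by eye, and the force reading with the gripper clear is about zero.

**Disagreement:** the two cameras differed by about 4–6 mm on where the button stood along y. I used a position between them, and there was a small side force of about 3 N while turning. I did not retake the top view at the end.

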